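Put the white die away and snap the slide-top box shut

TASK

Put the white die into the open olive-green slide-top dice box, then slide the box's lid along its grooves, over the small end ridge, until it is fully home against the end stop. Leave the die in the box and let go of the lid.

Things in the scene. Friction and masses are not known exactly. Their poses are not given: they have to be found in the camera images.
- white_die_center (a point): Centre of the white bakelite die, a 24 mm cube of about 20 g with black pips, lying flat on the enamel shelf (centre 12 mm up). Axes along its edges, z up. A black die of the same size stands near it and is not wanted.
- dice_box: Olive slide-top box fixed to the shelf, 176 (x) x 104 (y) x 52.5 mm; origin centre of underside, z up. Lid closes to box +x, juts past the -x end when open by q. Well: floor 4 mm up, 94 mm wide, uncovered from x = 78 mm - q to 62 mm; 40 mm high under the lid, so the die passes in any pose. Beyond it a ledge 43 mm up with a steel ridge at x = 66, then the lid's stop at x = 78 mm.
- lid (a joint): Opening q (m) of the bare aluminium lid: 0 = fully home against its stop, grows as it slides to the box's -x; starts 0.10 to 0.125 (limit 0.13). Stays where left, slides with about 1.5 N. It meets the ridge at about 0.011 and needs some 5 to 15 N to ride over; past 0.005 it snaps home.
- pull (a point): Centre of the black pull bar on the lid: 12 mm thick along box x, 50 mm along box y, 22 mm tall, from 48 mm (lid's top face) to 70 mm above the shelf. In the box frame at x = -30 mm - q, y = 0, z = 59 mm, axes as the box's. Pinch it from above across its 12 mm, or push it from its -x side.
There are look-alikes about, which are no part of the job. What is shaped like the dice_box but orange, pink or purple is not meant.

How it is judged:
By the outcome, as a careful person would: the job done as asked, in the order asked, and still so for the second after the job is handed in, with the robot touching nothing.
It also fails if it takes over 45 s, if anything falls off the work surface, if the arm or the gripper's body presses on something with over 40 N, if the wrist force passes 120 N, or if a joint passes its speed limit or range.

ROBOT

A 6-joint arm with a two-finger parallel gripper is mounted at the origin on the work surface. World frame = base frame: x ahead of the robot, y to its left, z up, the work surface at z = 0. Lengths are in m, angles in degrees, forces in N, time in s.
With the tool pointing down it reaches from about 0.25 to 0.725 m from the base axis. Payload 9.7 kg.
Tool frame: the origin (TCP) lies at the very end of the fingers, on their centre line; the grasp point (between the pads) lies 19 mm behind it; y points along the fingers, x is the direction in which the jaws open and shut, and the axes are right-handed (so a half turn about y gives the same grasp; the last joint's range is limited). The gripper opens to 85 mm and grips with 20 to 120 N. Pads are 22 mm wide; open, the fingers measure 114 mm over their backs; the gripper's body (76 mm by 85 mm) begins 54 mm behind the grasp point. The pads swing forward as they close: fully open they stand 13 mm farther back than shut.
Start: joints at [-65.145, 4.979, 10.078, 95.1, 0, 90], TCP at [0.231, -0.499, 0.198] pointing down, gripper open.
Joint ranges: [-179.16, 179.16], [-48.56, 103.87], [-65.8, 70.77], [-126.05, 130.52], [-82.76, 87.17], [-180, 180]. Speed limits (degrees/s): [127.2, 127.2, 147.25, 180, 180, 180].

INTERFACE

Orientations are given as [roll, pitch, yaw] about the fixed x, y, z axes, in that order (R = Rz(yaw) Ry(pitch) Rx(roll)).
In Python, from workcell import bot gives the robot as it stands.
- The arm moves only by the shell command python3 -m jog 'ROWS' [FORCE]. ROWS is JSON, a list of rows, each a list of 7 numbers: the closure, from 0 (fully open) to 1 (shut), then the shift along the world's x, y, z in units of 25 mm (1.0 is 25 mm), then the turn, a rotation vector about the world's x, y, z in units of 5 degrees (1.0 is 5 degrees). A call has 1 to 5 rows; each row is the pose to reach, as a shift and turn from the pose commanded when the call began; what a row does not reach only later rows make up. A row lasts 1/10 s, in which the tool goes at most 50 mm and 8.59 degrees, less where a joint would pass 70% of its speed; a pose out of reach is approached as far as the arm can. A call with a gripper value outside its range is refused whole. The fingers move at their own pace and stop on an object; FORCE is the grip in N (left out, the last holds). Time passes only in rows, so rows that repeat a pose let the fingers close. It gives the time, the measured TCP pose, the force and the opening at its end, in the units of the state.
- bot.get_obs(): the state, without advancing time (a new reading comes with each control period).
- bot.camera(name): name is "scene" or "top"; returns (picture, depth): 480x640x3 uint8, red, green, blue; 480x640 float32, m along the optical axis (not along the pixel's ray), 0 where there is no reading.
- bot.camera_model(name): a dict with "fx", "fy", "cx", "cy" (pixels), "rvec" (rotation vector, rad) and "tvec" (3), from world to camera coordinates, as OpenCV has them. Camera axes: x right, y down, z forward; pixel columns grow to the right and rows downward; lengths in m; the calibration is good to about 2 mm. A picture is of the moment at which its call begins. camera_model takes no time and is no camera call.
- bot.job_done(): hands the job in, once; it reports no verdict.
Trained networks look in the newest picture that a camera, given by its name, has taken for a name from the list of things; names that differ only in an ending like _2 or _b are one class to them, and where a whole thing is asked for, a point or a joint stands for the part that bears it (a point fixed in the world has none). Each returns a list of dicts, best first, with "conf" (0 to 1); they miss things now and then, are a little off and sometimes report something else, mostly with a low value. They report only what shows in the picture. A call takes as long as a camera call. They do not tell look-alikes from the thing itself.
- bot.regions_of(camera, label): "pixels" (480x640 bool, what is visible of it) and "point" ([row, column] in pixels, amid what is visible of it).
The state is a dict: "time": time; "q": joint angles; "qd": joint speeds; "joint_efforts": joint torques, N m; "ee_pos": TCP position; "tcp_rot": TCP orientation; "wrist_force": force on the tool from outside, world axes, zero at the start; "torque": the same for the moment, N m; "opening": finger opening in m.
Only numpy, scipy, OpenCV 4.12 (cv2) and the standard library are available. Lean on these libraries where they do the work, as an engineer would, in place of code of your own. Each camera call takes 0.05 s, during which the arm holds its last target. There are 200 camera calls.

## Working session

There is one attempt and no reset: what is moved stays moved. The work goes in short steps, Python scripts to look and compute and a shell command to move; the robot and the scene stay as the last step left them, time stands still between calls to the robot, and variables do not carry over. Pictures are saved under pics/ and viewed, about 8 in all and at most 12, crops included, and the job is handed in when it is done.

```bash
mkdir -p pics; cat > h.py <<'E'
import numpy as np, cv2
from workcell import bot
def world(cam,depth,mask):
    m=bot.camera_model(cam);R=cv2.Rodrigues(np.array(m["rvec"],float))[0];t=np.array(m["tvec"],float).ravel()
    v,u=np.nonzero(mask&(depth>0));z=depth[v,u]
    P=np.c_[(u-m["cx"])*z/m["fx"],(v-m["cy"])*z/m["fy"],z]
    return (P-t)@R, np.c_[v,u]
def save(name,img): cv2.imwrite("pics/"+name,img[:,:,::-1])
E
python3 - <<'E'
from h import *
s={k:bot.get_obs()[k] for k in("time","ee_pos","tcp_rot","opening")};print(s)
for c in("top","scene"):
    p,d=bot.camera(c);save(c+"0.png",p);np.savez(c+"0.npz",p=p,d=d)
    for l in("white_die_center","dice_box","lid","pull"):
        for r in bot.regions_of(c,l):
            W,_=world(c,d,r["pixels"])
            print(c,l,round(r["conf"],2),np.round(r["point"]),r["pixels"].sum(),np.round(np.median(W,0),3),np.round(np.percentile(W,[3,97],axis=0),3).tolist(),p[r["pixels"]].mean(0).round())
E
```

```text
{'time': 0.0, 'ee_pos': array([ 0.23106139, -0.49879386,  0.19768017]), 'tcp_rot': array([-8.99976009e+01,  7.78899282e-02, -6.51458552e+01]), 'opening': 0.08528143674972408}
top white_die_center 0.77 [140. 414.] 184 [ 0.616 -0.236  0.022] [[0.604, -0.25, 0.007], [0.628, -0.224, 0.027]] [128. 125. 106.]
top dice_box 0.85 [325. 142.] 5845 [0.261 0.271 0.048] [[0.212, 0.187, 0.025], [0.31, 0.357, 0.067]] [139.  98. 107.]
top dice_box 0.79 [312. 400.] 5548 [ 0.283 -0.207  0.048] [[0.226, -0.29, 0.043], [0.34, -0.126, 0.066]] [146.  81.  14.]
top dice_box 0.7 [169. 263.] 8607 [0.56  0.053 0.046] [[0.504, -0.088, -0.0], [0.609, 0.18, 0.054]] [106. 101.  79.]
top dice_box 0.57 [270. 273.] 5413 [0.362 0.028 0.048] [[0.307, -0.055, 0.043], [0.418, 0.11, 0.067]] [ 98.  49. 102.]
top lid 0.91 [163. 298.] 4206 [ 0.564 -0.017  0.047] [[0.52, -0.092, 0.043], [0.608, 0.062, 0.068]] [142. 135. 121.]
top lid 0.85 [329. 142.] 4379 [0.262 0.27  0.048] [[0.219, 0.192, 0.044], [0.305, 0.347, 0.068]] [142. 100. 110.]
top lid 0.79 [313. 406.] 4493 [ 0.285 -0.213  0.047] [[0.234, -0.29, 0.044], [0.336, -0.
[... 1230 characters left out ...]
ne lid 0.56 [208. 465.] 1677 [0.261 0.269 0.05 ] [[0.215, 0.189, 0.047], [0.297, 0.347, 0.07]] [156.  84.  93.]
scene lid 0.56 [208. 253.] 1570 [ 0.285 -0.216  0.049] [[0.234, -0.288, 0.047], [0.329, -0.139, 0.07]] [166.  82.   5.]
scene pull 0.85 [207. 252.] 1739 [ 0.283 -0.216  0.049] [[0.23, -0.291, 0.047], [0.331, -0.138, 0.07]] [164.  80.   6.]
scene pull 0.83 [235. 356.] 1994 [0.364 0.019 0.049] [[0.314, -0.055, 0.047], [0.406, 0.097, 0.07]] [86. 35. 91.]
scene pull 0.69 [209. 465.] 1623 [0.261 0.268 0.05 ] [[0.216, 0.19, 0.047], [0.297, 0.347, 0.07]] [157.  85.  94.]
scene pull 0.56 [311. 342.] 3725 [ 0.566 -0.018  0.049] [[0.518, -0.093, 0.047], [0.609, 0.062, 0.07]] [159. 143. 124.]
```

View pics/top0.png

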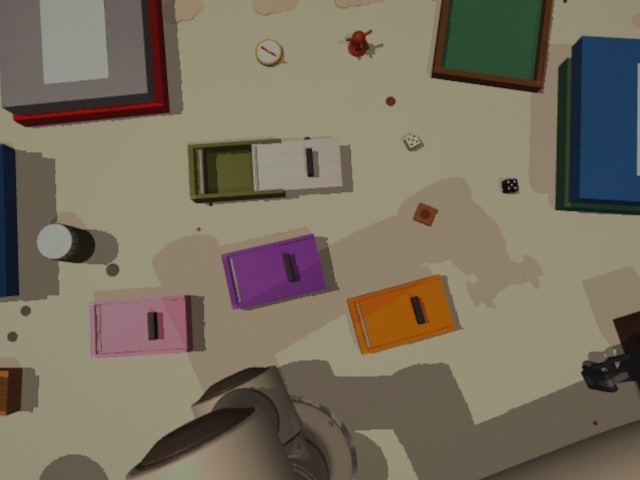

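```bash
python3 - <<'E'
from h import *
z=np.load("top0.npz");p,d=z["p"],z["d"]
z2=np.load("scene0.npz");p2,d2=z2["p"],z2["d"]
a=cv2.resize(p[100:240,180:470],None,fx=2.7,fy=2.0,interpolation=3);b=cv2.resize(p2[270:390,180:470],None,fx=2.7,fy=2.6,interpolation=3)
save("crop0.png",np.vstack([a,b]))
for c,p,d in(("top",p,d),("scene",p2,d2)):
    W,uv=world(c,d,np.ones(d.shape,bool));col=p[uv[:,0],uv[:,1]].astype(int)
    # small objects near die
    k=(abs(W[:,0]-.61)<.12)&(W[:,1]<-.13)&(W[:,1]>-.42)&(W[:,2]>.016)&(W[:,2]<.032)
    m=np.zeros(d.shape,np.uint8);m[uv[k,0],uv[k,1]]=1
    n,L,st,_=cv2.connectedComponentsWithStats(m)
    for i in range(1,n):
        if st[i,4]>25:
            s=L[uv[:,0],uv[:,1]]==i;t=s&(W[:,2]>.021)
            if t.sum()<5: continue
            print(c,st[i],W[t].mean(0).round(4),cv2.minAreaRect((W[t][:,:2]*1000).astype(np.float32)),col[s].mean(0).round())
    # box rim & lid & pull
    reg=(W[:,0]>.45)&(W[:,0]<.66)&(W[:,1]>-.13)&(W[:,1]<.22)
    for lo,hi,nm in((.062,.075,"pull"),(.044,.0505,"lid"),(.0505,.057,"rim")):
        s=reg&(W[:,2]>lo)&(W[:,2]<hi);Q=W[s]
        if len(Q)>5: print(c,nm,s.sum(),Q.mean(0).round(4),cv2.minAreaRect((Q[:,:2]*1000).astype(np.float32)))
    s=reg&(W[:,2]>.02)&(W[:,2]<.08);print(c,"all",cv2.minAreaRect((W[s][:,:2]*1000).astype(np.float32)))
E
```

```text
top [404 132  16  17 162] [ 0.6173 -0.2372  0.0237] ((617.1551513671875, -237.38436889648438), (23.639999389648438, 23.89103126525879), 27.2836971282959) [133. 132. 112.]
top [503 179   6  13  55] [ 0.5298 -0.4169  0.0234] ((529.0826416015625, -416.6378173828125), (6.7081146240234375, 21.840469360351562), 89.96222686767578) [35. 33. 30.]
top pull 174 [ 0.5648 -0.0399  0.069 ] ((565.1886596679688, -39.883209228515625), (49.33467483520508, 11.926506042480469), 3.970101833343506)
top lid 4128 [0.5621 0.0022 0.0473] ((559.7432250976562, 45.325279235839844), (105.73600006103516, 287.1377258300781), 3.7779781818389893)
top rim 935 [0.5557 0.0935 0.0523] ((559.83984375, 45.42417907714844), (104.83670043945312, 286.067138671875), 4.177280902862549)
top all ((559.7864379882812, 45.32093811035156), (105.8691177368164, 287.0799255371094), 3.8226277828216553)
scene [129 289   7  12  62] [ 0.5302 -0.4164  0.0241] ((528.3750610351562, -416.40130615234375), (24.912433624267578, 7.097750186920166), 1.1776930093765259) [36. 33. 29.]
scene [208 328  17  17 190] [ 0.617  -0.2379  0.0244] ((616.4832763671875, -238.18328857421875), (24.873462677001953, 24.346555709838867), 29.402280807495117) [154. 153. 119.]
scene pull 171 [ 0.5679 -0.0401  0.0697] ((564.7070922851562, -40.06117248535156), (50.63492965698242, 11.94826602935791), 4.324269771575928)
scene lid 3920 [0.5649 0.0051 0.0482] ((557.5952758789062, 45.13529968261719), (107.72441864013672, 284.9759826660156), 3.7930691242218018)
scene rim 1140 [0.5596 0.1003 0.0526] ((558.0518188476562, 45.688255310058594), (107.98664093017578, 285.98114013671875), 3.9254848957061768)
scene all ((557.9379272460938, 45.612648010253906), (108.2298355102539, 286.1178283691406), 3.9456777572631836)
```

View pics/crop0.png

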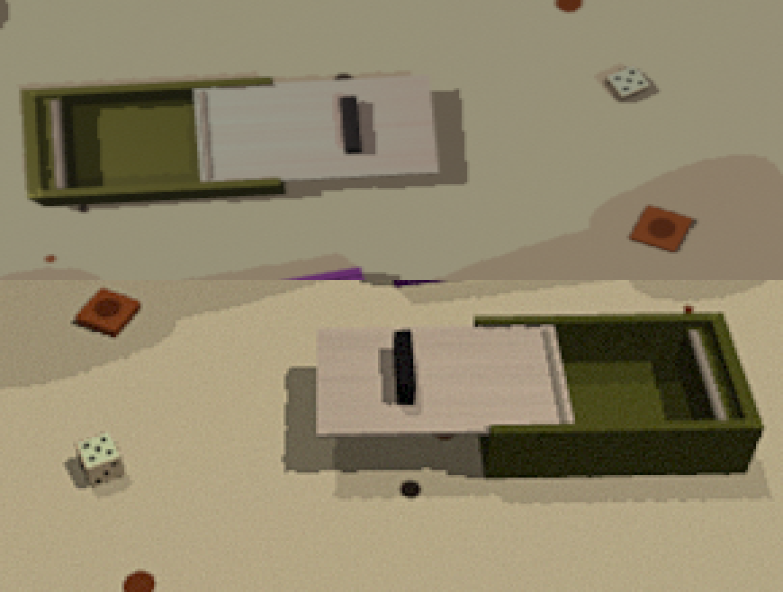

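The top view shows:
- **Dice:** white die at [140,414]; black die at [186,510], not wanted.
- **Boxes:** olive box at [169,245] with its bare lid open to the right. The purple [270,273], orange [313,402] and pink [325,142] boxes are look-alikes.

The crop confirms a white die with black pips, and an olive box whose ridge end is at +y. From the two cameras:
- The die is at (0.617, -0.2375) with its edges at about 28°.
- Box +x points along 93.9° and q is about 0.111.
- The centre of the open well is at about (0.555, 0.115).

Now I move above the die.

```bash
python3 -m jog '[[0.3,1.5,1,0,0,0,0.7],[0.3,3,2,0,0,0,0.7],[0.3,4.6,3.1,0,0,0,0.7],[0.3,6.1,4.1,0,0,0,0.7],[0.3,7.7,5.2,0,0,0,0.7]]' 40; python3 -m jog '[[0.3,1.5,1,0,0,0,0],[0.3,3,2,0,0,0,0],[0.3,4.6,3.1,0,0,0,0],[0.3,6.1,4.1,0,0,0,0],[0.3,7.7,5.2,0,0,0,0]]'
```

```text
time: 1.0
ee_pos: [0.4249, -0.368, 0.1986]
tcp_rot: [-90.0, -0.0, -61.7]
wrist_force: [0.7, -1.0, 0.2]
opening: 0.0597
time: 1.5
ee_pos: [0.6175, -0.2379, 0.1985]
tcp_rot: [-90.0, -0.0, -61.7]
wrist_force: [0.2, -1.1, -0.1]
opening: 0.0596
```

```bash
python3 -m jog '[[0.3,0,0,-1.6,0,0,0],[0.3,0,0,-3.2,0,0,0],[0.3,0,0,-4.8,0,0,0],[0.3,0,0,-6.4,0,0,0],[0.3,0,0,-6.8,0,0,0]]'; python3 -m jog '[[0.3,0,0,-0.4,0,0,0],[0.3,0,0,-0.8,0,0,0],[0.3,0,0,-0.98,0,0,0],[0.3,0,0,-0.98,0,0,0]]';python3 -m jog '[[0.9,0,0,0,0,0,0],[0.9,0,0,0,0,0,0],[0.9,0,0,0,0,0,0],[0.9,0,0,0,0,0,0],[0.9,0,0,0,0,0,0]]' 40
```

```text
time: 2.0
ee_pos: [0.6136, -0.238, 0.0232]
tcp_rot: [-90.3, 0.3, -61.6]
wrist_force: [0.5, -0.1, -0.1]
opening: 0.0595
time: 2.4
ee_pos: [0.6165, -0.2392, 0.0044]
tcp_rot: [-90.0, -0.0, -61.6]
wrist_force: [-0.3, -0.8, 0.6]
opening: 0.0595
time: 2.9
ee_pos: [0.6162, -0.2391, 0.004]
tcp_rot: [-90.0, -0.0, -61.6]
wrist_force: [-0.2, -1.0, -0.6]
opening: 0.0086
```

The opening went to 8.6 mm, so the die isn't held. I'll look before anything else.

```bash
cat > die.py <<'E'
from h import *
import sys
n=sys.argv[1];ims=[]
for c in("top","scene"):
    p,d=bot.camera(c)
    for r in bot.regions_of(c,"white_die_center"):
        W,uv=world(c,d,r["pixels"]);t=W[:,2]>.018
        print(c,round(r["conf"],2),np.round(r["point"]),W[:,2].max().round(4),W[t].mean(0).round(4) if t.any() else 0,cv2.minAreaRect((W[t][:,:2]*1000).astype(np.float32)) if t.any() else 0,p[r["pixels"]].mean(0).round())
    r,q=((140,414) if c=="top" else (336,220)) if len(sys.argv)<3 else eval(sys.argv[2])[c]
    a,b=max(r-50,0),max(q-65,0);ims.append(cv2.resize(p[a:a+100,b:b+130],(520,400),interpolation=3)[:, :390])
save(n,np.hstack(ims))
E
python3 die.py die1.png
```

```text
scene 0.5 [340. 218.] 0.0276 [ 0.6202 -0.2362  0.0238] ((617.3800659179688, -237.61155700683594), (23.046010971069336, 23.91729164123535), 28.602787017822266) [138. 124.  96.]
```

View pics/die1.png

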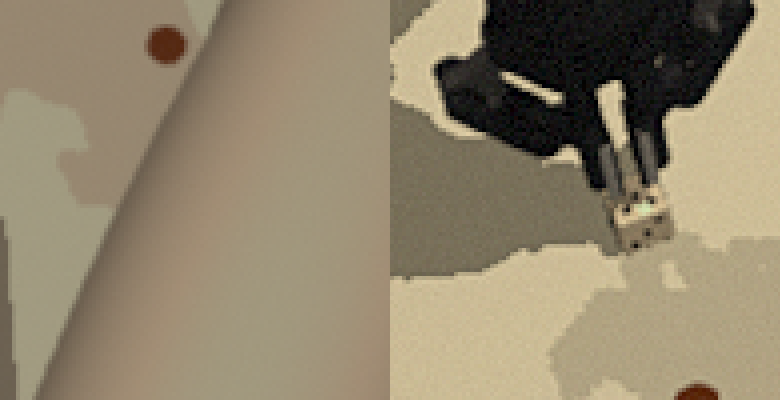

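```bash
python3 - <<'E'
from h import *
o=bot.get_obs();print(o["ee_pos"],o["opening"],o["q"].round(1) if hasattr(o["q"],"round") else o["q"])
p,d=bot.camera("scene")
m=bot.camera_model("scene");R=cv2.Rodrigues(np.array(m["rvec"]))[0];print("cam",-(R.T@np.array(m["tvec"])))
pr=lambda X:cv2.projectPoints(np.array(X,float),np.array(m["rvec"]),np.array(m["tvec"]),np.array([[m["fx"],0,m["cx"]],[0,m["fy"],m["cy"]],[0,0,1]]),None)[0].reshape(-1,2).round(1).tolist()
print("tcp, die top centre, ->px",pr([o["ee_pos"],[.617,-.2376,.024]]))
for v in range(318,346,2):
    M=np.zeros(d.shape,bool);M[v,204:226:3]=1
    W,uv=world("scene",d,M);print(v,[(int(u[1]),*(w*1000).round().astype(int),int(p[u[0],u[1]].mean())) for w,u in zip(W,uv)])
E
```

```text
[ 0.61616592 -0.23904744  0.00386566] 0.008724247276155533 [-21.2  20.7   7.   76.4   0.  130.4]
cam [ 1.0752123  -0.05433325  0.66576485]
tcp, die top centre, ->px [[216.5, 341.4], [215.6, 335.1]]
318 [(204, np.int64(631), np.int64(-245), np.int64(90), 4), (207, np.int64(630), np.int64(-240), np.int64(88), 9), (210, np.int64(561), np.int64(-263), np.int64(0), 181), (213, np.int64(560), np.int64(-258), np.int64(-2), 141), (216, np.int64(620), np.int64(-229), np.int64(76), 43), (219, np.int64(620), np.int64(-224), np.int64(76), 24), (222, np.int64(613), np.int64(-221), np.int64(68), 3), (225, np.int64(560), np.int64(-235), np.int64(0), 191)]
320 [(204, np.int64(631), np.int64(-246), np.int64(84), 26), (207, np.int64(630), np.int64(-241), np.int64(83), 17), (210, np.int64(567), np.int64(-262), np.int64(2), 135), (213, np.int64(567), np.int64(-256), np.int64(2), 203), (216, np.int64(622), np.int64(-229), np.int64(74), 8), (219, np.int64(619), np.int64(-225), np.int64(71), 88), (222, np.int64(613), np.int64(-222), np.int64(63), 13), (225, np.int64(567), np.int64(-233), np.int64(2), 192)]
[... 4748 characters left out ...]
.int64(25), 148), (216, np.int64(627), np.int64(-236), np.int64(18), 113), (219, np.int64(625), np.int64(-231), np.int64(15), 120), (222, np.int64(623), np.int64(-227), np.int64(13), 111), (225, np.int64(619), np.int64(-223), np.int64(7), 118)]
344 [(204, np.int64(622), np.int64(-260), np.int64(3), 104), (207, np.int64(621), np.int64(-255), np.int64(2), 103), (210, np.int64(619), np.int64(-251), np.int64(-1), 105), (213, np.int64(630), np.int64(-241), np.int64(15), 111), (216, np.int64(630), np.int64(-235), np.int64(16), 112), (219, np.int64(626), np.int64(-232), np.int64(10), 34), (222, np.int64(623), np.int64(-227), np.int64(6), 113), (225, np.int64(620), np.int64(-223), np.int64(3), 118)]
```

The depth image puts the real fingertips about 38 mm higher than the reported TCP, at z ≈ 0.042 with 0.004 reported. The x and y values agree. The fingers closed above the die and never touched it. I'll reopen and lower gradually, watching the force.

```bash
python3 -m jog '[[0.4,0,0,0,0,0,0],[0.4,0,0,0,0,0,0],[0.4,0.04,0.06,0,0,0,0],[0.4,0.04,0.06,-0.4,0,0,0],[0.4,0.04,0.06,-0.6,0,0,0]]'; python3 -m jog '[[0.4,0,0,-0.2,0,0,0],[0.4,0,0,-0.4,0,0,0],[0.4,0,0,-0.4,0,0,0]]'; python3 - <<'E'
from h import *
p,d=bot.camera("scene");save("desc.png",cv2.resize(p[270:370,155:285],(780,600),interpolation=3))
M=np.zeros(d.shape,bool);M[300:360,180:260]=1
W,uv=world("scene",d,M);c=p[uv[:,0],uv[:,1]].mean(1)
# lowest finger pixels: grey/dark clear of shelf, near tcp
k=(c<110)&(W[:,2]>.008)&(W[:,2]<.05)&(np.hypot(W[:,0]-.617,W[:,1]+.238)<.06)
o=np.argsort(W[k][:,2])[:40:3]
print(np.c_[(W[k][o]*1000).round(),uv[k][o]].astype(int).tolist(), bot.get_obs()["ee_pos"])
E
```

```text
time: 3.65
ee_pos: [0.6168, -0.2373, -0.0124]
tcp_rot: [-90.0, 0.0, -61.6]
wrist_force: [-0.3, -0.0, -1.0]
opening: 0.0513
time: 3.95
ee_pos: [0.6166, -0.2373, -0.0223]
tcp_rot: [-90.1, 0.1, -61.6]
wrist_force: [-1.0, 0.1, 0.5]
opening: 0.0511
[[626, -234, 8, 345, 218], [622, -249, 10, 342, 210], [630, -238, 10, 346, 215], [626, -233, 10, 344, 218], [627, -245, 12, 344, 211], [600, -216, 14, 331, 230], [624, -226, 17, 341, 222], [629, -239, 17, 343, 214], [625, -233, 18, 341, 218], [616, -252, 19, 336, 208], [610, -207, 19, 334, 234], [632, -241, 19, 344, 212], [610, -205, 19, 334, 235], [640, -261, 20, 347, 200]] [ 0.61684431 -0.23748923 -0.02166259]
```

View pics/desc.png

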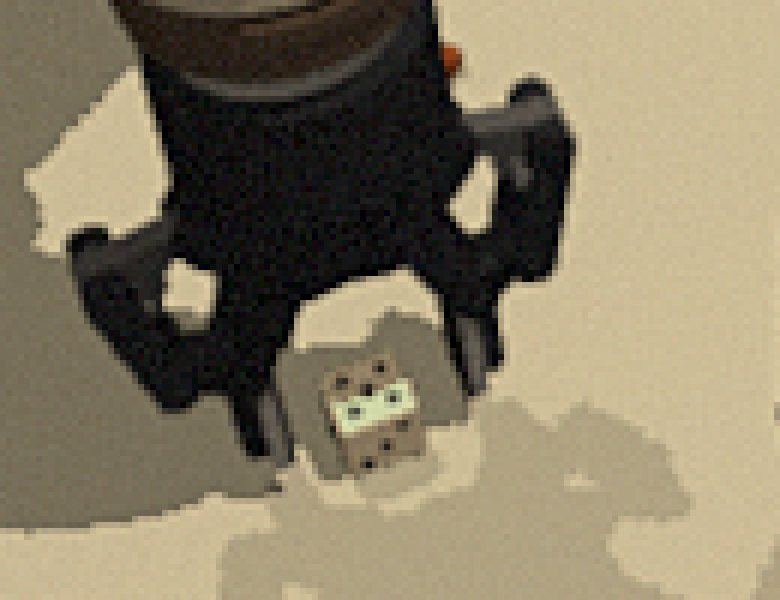

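The picture shows the die (≈[340,217]) centred between the open fingers, with the tips at about z 0.019. I'll go 9 mm lower and close.

```bash
python3 -m jog '[[0.4,0,0,-0.2,0,0,0],[0.4,0,0,-0.36,0,0,0],[0.4,0,0,-0.36,0,0,0]]'; python3 -m jog '[[0.9,0,0,0,0,0,0],[0.9,0,0,0,0,0,0],[0.9,0,0,0,0,0,0],[0.9,0,0,0,0,0,0],[0.9,0,0,0,0,0,0]]' 40; python3 -m jog '[[0.9,0,0,0.4,0,0,0],[0.9,0,0,1.5,0,0,0],[0.9,0,0,3,0,0,0],[0.9,0,0,4.5,0,0,0],[0.9,0,0,5,0,0,0]]'
```

```text
time: 4.3
ee_pos: [0.6168, -0.2374, -0.0309]
tcp_rot: [-90.0, 0.0, -61.6]
wrist_force: [0.5, 0.7, -0.2]
opening: 0.0513
time: 4.8
ee_pos: [0.6174, -0.2376, -0.0298]
tcp_rot: [-90.0, -0.0, -61.6]
wrist_force: [0.2, 0.4, 2.2]
opening: 0.0229
time: 5.3
ee_pos: [0.6186, -0.2381, 0.1003]
tcp_rot: [-89.8, -0.3, -61.6]
wrist_force: [-0.1, -0.4, -0.4]
opening: 0.0232
```

Gripped at 23 mm and lifted. Next I move over the well, turning to align with the box.

```bash
python3 -m jog '[[0.9,-0.3,1.5,0,0,0,-0.8],[0.9,-0.6,3,0,0,0,-1.6],[0.9,-0.9,4.5,0,0,0,-2.4],[0.9,-1.1,6,0,0,0,-3.2],[0.9,-1.3,7.1,0,0,0,-4]]'; python3 -m jog '[[0.9,-0.3,1.5,0,0,0,-0.4],[0.9,-0.6,3,0,0,0,-0.9],[0.9,-0.9,4.5,0,0,0,-0.9],[0.9,-1.1,6,0,0,0,-0.9],[0.9,-1.25,7.02,0,0,0,-0.9]]'; python3 -m jog '[[0.9,0,0,0,0,0,0]]'
```

```text
time: 5.8
ee_pos: [0.584, -0.0581, 0.095]
tcp_rot: [-90.0, 0.0, -81.8]
wrist_force: [0.5, 0.4, -0.3]
opening: 0.0233
time: 6.3
ee_pos: [0.5577, 0.0805, 0.095]
tcp_rot: [-90.0, 1.6, -82.7]
wrist_force: [-0.5, -0.9, -0.2]
opening: 0.0232
time: 6.4
ee_pos: [0.558, 0.0799, 0.0949]
tcp_rot: [-90.0, 1.6, -82.7]
wrist_force: [0.1, -0.8, 0.0]
opening: 0.023
```

Joint 6 reached its limit at this yaw (q6 ≈ 90 + azimuth − yaw). I'll turn back by about 90° so the jaws lie along box y for the drop.

```bash
python3 -m jog '[[0.9,0,0,0,0,0,1.7],[0.9,0,0,0,0,0,3.4],[0.9,0,0,0,0,0,5.1],[0.9,0,0,0,0,0,6.8],[0.9,0,0,0,0,0,8.5]]'; python3 -m jog '[[0.9,0,0,0,0,0,1.7],[0.9,0,0,0,0,0,3.4],[0.9,0,0,0,0,0,5.1],[0.9,0,0,0,0,0,6.8],[0.9,0,0,0,0,0,8.5]]'; python3 -c "
from workcell import bot;o=bot.get_obs();print(o['q'])"
```

```text
time: 6.9
ee_pos: [0.5583, 0.0777, 0.0947]
tcp_rot: [-90.1, 1.6, -40.1]
wrist_force: [-0.3, -1.3, -0.4]
opening: 0.0231
time: 7.4
ee_pos: [0.5584, 0.0777, 0.0947]
tcp_rot: [-90.1, 1.6, 2.4]
wrist_force: [0.2, 0.1, -0.9]
opening: 0.0235
[7.87576552e+00 7.81227218e+00 1.68442318e+00 8.54882790e+01
 8.00666898e-02 9.54456509e+01]
```

```bash
python3 -m jog '[[0.9,-0.14,1.49,0,0,-0.32,0.32],[0.9,-0.14,1.49,0,0,-0.32,0.32],[0.9,-0.14,1.49,-1,0,-0.32,0.32],[0.9,-0.14,1.49,-2,0,-0.32,0.32],[0.9,-0.14,1.49,-2.5,0,-0.32,0.32]]'; python3 die.py well.png '{"top":(165,240),"scene":(300,420)}'
```

```text
time: 7.9
ee_pos: [0.5538, 0.115, 0.0302]
tcp_rot: [-90.2, 0.2, 3.7]
wrist_force: [0.4, -0.1, -0.1]
opening: 0.0231
top 0.68 [163. 296.] 0.0749 [ 0.564  -0.016   0.0482] ((563.6787719726562, -14.775718688964844), (94.18630981445312, 166.03201293945312), 3.973210334777832) [105.  95.  86.]
```

View pics/well.png

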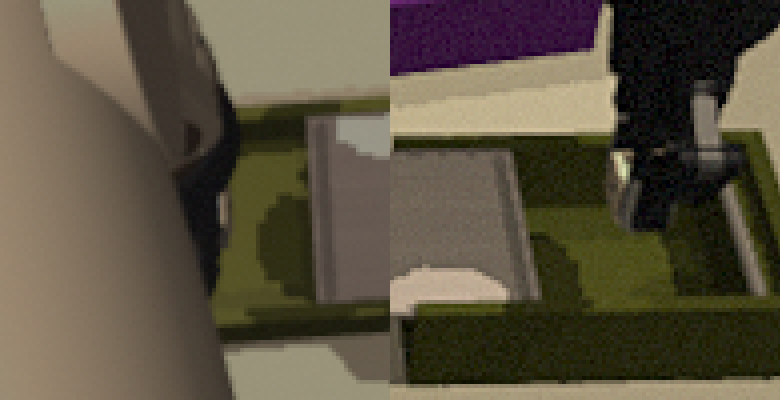

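The right panel shows the die held behind the near finger, over the open well and clear of the lid edge and ridge. I'll lower and release.

```bash
python3 -m jog '[[0.9,0,0,-0.5,0,0,0],[0.9,0,0,-1,0,0,0],[0.9,0,0,-1.5,0,0,0],[0.9,0,0,-1.6,0,0,0],[0.9,0,0,-1.6,0,0,0]]'; python3 -m jog '[[0.55,0,0,0,0,0,0],[0.55,0,0,0,0,0,0],[0.55,0,0,0,0,0,0],[0.55,0,0,0,0,0,0]]'; python3 -m jog '[[0.55,0,0,1,0,0,0],[0.55,0,0,2.5,0,0,0],[0.55,0,0,4,0,0,0],[0.55,0,0,5,0,0,0],[0.55,0,0,5,0,0,0]]'
```

```text
time: 8.6
ee_pos: [0.5538, 0.1164, -0.0085]
tcp_rot: [-90.1, 0.1, 3.8]
wrist_force: [0.2, 0.8, -0.0]
opening: 0.0232
time: 9.0
ee_pos: [0.5547, 0.1165, -0.0072]
tcp_rot: [-90.1, -0.0, 3.8]
wrist_force: [0.6, 0.8, 0.1]
opening: 0.0383
time: 9.5
ee_pos: [0.5563, 0.1169, 0.1219]
tcp_rot: [-90.1, -0.4, 3.8]
wrist_force: [0.2, -0.1, -1.1]
opening: 0.0382
```

```bash
python3 -m jog '[[0.55,0,-1.3,0,0,0,1.7],[0.55,0.1,-2.6,0,0,0,3.4],[0.55,0.2,-3.9,0,0,0,5.1],[0.55,0.3,-5.2,0,0,0,6.8],[0.55,0.35,-6.25,0,0,0,8.5]]'; python3 -m jog '[[0.55,0,0,0,0,0,1.7],[0.55,0,0,0,0,0,3.4],[0.55,0,0,0,0,0,5.1],[0.55,0,0,0,0,0,6.8],[0.55,0,0,0,0,0,8.5]]';  python3 -m jog '[[0.55,0,0,0,0,0,1],[0.55,0,0,0,0,0,1]]'; python3 die.py drop.png '{"top":(165,240),"scene":(300,420)}'
```

```text
time: 10.0
ee_pos: [0.5629, -0.0414, 0.1166]
tcp_rot: [-90.1, 0.0, 46.7]
wrist_force: [-0.1, 0.9, 0.1]
opening: 0.0385
time: 10.5
ee_pos: [0.5629, -0.0398, 0.1166]
tcp_rot: [-90.1, -0.0, 89.2]
wrist_force: [-1.0, -0.8, -0.2]
opening: 0.0382
time: 10.7
ee_pos: [0.5629, -0.0398, 0.1166]
tcp_rot: [-90.1, -0.0, 93.9]
wrist_force: [-1.0, -0.6, -0.5]
opening: 0.0387
top 0.46 [173. 226.] 0.5913 [0.5525 0.1215 0.0411] ((493.91845703125, 78.35214233398438), (169.6232147216797, 16.155221939086914), 36.61785125732422) [132. 131. 111.]
scene 0.55 [316. 414.] 0.0316 [0.5572 0.1145 0.0266] ((554.7365112304688, 115.16645050048828), (24.416288375854492, 23.975133895874023), 1.363851547241211) [135. 119.  92.]
```

View pics/drop.png

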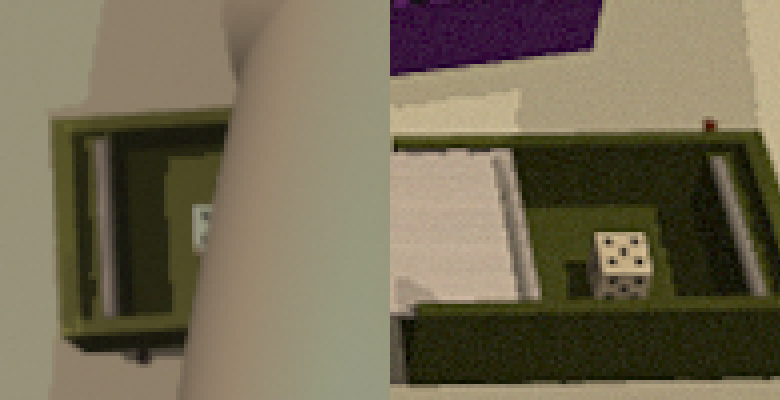

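The die lies flat in the well at (0.555, 0.115), at pixel [316,414] in the scene view. Now I lower onto the pull bar and pinch it.

```bash
python3 -m jog '[[0.55,0.06,0,-1,0,0,0],[0.55,0.06,0,-2,0,0,0],[0.55,0.06,0,-3,0,0,0],[0.55,0.06,0,-3.4,0,0,0],[0.55,0.06,0,-3.4,0,0,0]]'; python3 -m jog '[[0.55,0,0,-0.2,0,0,0],[0.55,0,0,-0.4,0,0,0],[0.55,0,0,-0.5,0,0,0],[0.55,0,0,-0.5,0,0,0]]'; python3 -m jog '[[1,0,0,0,0,0,0],[1,0,0,0,0,0,0],[1,0,0,0,0,0,0],[1,0,0,0,0,0,0]]' 60
```

```text
time: 11.4
ee_pos: [0.5638, -0.0397, 0.0311]
tcp_rot: [-90.0, -0.0, 93.8]
wrist_force: [-0.8, 0.6, 0.5]
opening: 0.0383
time: 11.8
ee_pos: [0.5647, -0.0398, 0.0199]
tcp_rot: [-90.1, 0.0, 93.8]
wrist_force: [0.2, -0.2, -0.5]
opening: 0.0387
time: 12.2
ee_pos: [0.5649, -0.0398, 0.0204]
tcp_rot: [-90.2, 0.0, 93.8]
wrist_force: [-0.5, 0.5, 3.9]
opening: 0.0106
```

Pinched at 10.6 mm, which fits the 12 mm bar. I'll slide the lid to just short of the ridge.

```bash
python3 -m jog '[[1,-0.03,0.4,0,0,0,0],[1,-0.08,1.2,0,0,0,0],[1,-0.14,2,0,0,0,0],[1,-0.2,2.8,0,0,0,0],[1,-0.25,3.6,0,0,0,0]]'; python3 -m jog '[[1,-0.01,0.2,0,0,0,0],[1,-0.02,0.3,0,0,0,0],[1,-0.03,0.4,0,0,0,0]]';python3 -m jog '[[1,-0.01,0.15,0,0,0,0],[1,-0.02,0.3,0,0,0,0],[1,-0.03,0.4,0,0,0,0],[1,-0.03,0.4,0,0,0,0]]'
```

```text
time: 12.7
ee_pos: [0.5585, 0.0513, 0.0204]
tcp_rot: [-90.2, 0.0, 93.8]
wrist_force: [-0.4, -2.6, 3.9]
opening: 0.0103
time: 13.0
ee_pos: [0.5578, 0.0603, 0.0204]
tcp_rot: [-90.2, 0.1, 93.9]
wrist_force: [-1.0, -12.4, 5.9]
opening: 0.0106
time: 13.4
ee_pos: [0.5572, 0.0702, 0.0204]
tcp_rot: [-90.2, 0.1, 93.8]
wrist_force: [-0.5, -5.2, 6.0]
opening: 0.0103
```

```bash
python3 -m jog '[[1,0,0.06,0,0,0,0],[1,0,0.06,0,0,0,0]]'; python3 -m jog '[[1,0,0.06,0,0,0,0],[1,0,0.06,0,0,0,0]]'
```

```text
time: 13.6
ee_pos: [0.5571, 0.0702, 0.0204]
tcp_rot: [-90.2, 0.2, 93.8]
wrist_force: [-0.6, -11.0, 6.1]
opening: 0.0105
time: 13.8
ee_pos: [0.5571, 0.0703, 0.0205]
tcp_rot: [-90.2, 0.4, 93.7]
wrist_force: [-1.6, -18.5, 6.7]
opening: 0.0109
```

It is against the stop: the position no longer changes and the force is rising. I'll relax, release, lift, back away and look.

```bash
python3 -m jog '[[1,0,-0.1,0,0,0,0],[0.55,0,-0.1,0,0,0,0],[0.55,0,-0.1,0,0,0,0],[0.55,0,-0.1,0,0,0,0],[0.55,0,-0.1,0,0,0,0]]'; python3 -m jog '[[0.55,0,0,1,0,0,0],[0.55,0,0,2.5,0,0,0],[0.55,0,0,4,0,0,0],[0.55,0,0,5.5,0,0,0],[0.55,0,0,6,0,0,0]]'; python3 -m jog '[[0.55,-1.2,-1.5,0,0,0,0],[0.55,-2.4,-3,0,0,0,0],[0.55,-3.6,-4.5,0,0,0,0],[0.55,-4.8,-6,0,0,0,0],[0.55,-6,-7.5,0,0,0,0]]'; python3 - <<'E'
from h import *
ims=[]
for c,(r,q) in(("top",(165,260)),("scene",(310,390))):
    p,d=bot.camera(c);ims.append(cv2.resize(p[r-60:r+60,q-80:q+80],(400,300),interpolation=3))
    M=np.ones(d.shape,bool);W,uv=world(c,d,M)
    reg=(W[:,0]>.47)&(W[:,0]<.64)&(W[:,1]>-.13)&(W[:,1]<.22)
    for lo,hi,n in((.062,.073,"pull"),(.02,.073,"all")):
        Q=W[reg&(W[:,2]>lo)&(W[:,2]<hi)]
        if len(Q)>5: print(c,n,len(Q),cv2.minAreaRect((Q[:,:2]*1000).astype(np.float32)))
save("end.png",np.hstack(ims))
E
```

```text
time: 14.3
ee_pos: [0.5568, 0.071, 0.0197]
tcp_rot: [-90.1, -0.0, 93.9]
wrist_force: [-0.9, 0.6, 1.0]
opening: 0.0386
time: 14.8
ee_pos: [0.5581, 0.0711, 0.1741]
tcp_rot: [-90.4, -0.0, 93.8]
wrist_force: [1.3, -0.2, -1.2]
opening: 0.038
time: 15.3
ee_pos: [0.4055, -0.1176, 0.1694]
tcp_rot: [-90.1, -0.0, 93.9]
wrist_force: [0.2, -0.9, 0.9]
opening: 0.0385
top pull 179 ((557.8432006835938, 70.15262603759766), (50.35494613647461, 12.151236534118652), 4.439035415649414)
top all 5393 ((555.915771484375, 100.26073455810547), (105.62906646728516, 176.64903259277344), 4.098968982696533)
scene pull 182 ((557.544921875, 70.19873046875), (49.575496673583984, 13.107627868652344), 4.357349872589111)
scene all 5576 ((554.1890258789062, 100.19244384765625), (108.5556411743164, 177.48558044433594), 4.24202823638916)
```

View pics/end.png

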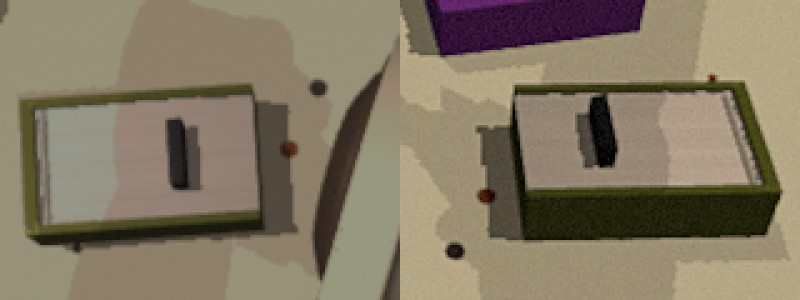

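The lid is flush with no overhang. The visible outline is 176.6 mm long, and the pull is 30 mm from the box centre, so q ≈ 0. Handing in.

```bash
python3 -c "
from workcell import bot;print(bot.job_done())"
```

```text
the job is handed in; nothing more can be done
None
```

The white die is in the olive box and the lid is fully closed against its stop. I let go of the lid, moved the arm clear, and handed the job in at about 15.4 s.

**Last checks**
- **Lid:** in both cameras the pull sits about 30 mm from the box centre, so the opening is about 0, and the visible outline is 176.6 to 177.5 mm against the box's 176 mm. While closing, the force peaked at about 12 N around the ridge. It then rose to 18.5 N against the stop with no further movement.
- **Die:** before I closed the lid, the scene camera showed it lying flat in the well at (0.555, 0.115). It is now hidden under the lid, so I could not check it again.

**What went wrong or disagreed**
- **Tool height:** the reported tool height was about 38 mm lower than the cameras' depth showed. My first grasp therefore closed above the die without touching it. I worked to the camera heights from then on.
- **Joint 6 limit:** the first turn over the box ran into the limit of joint 6. I turned the gripper back about 90° to drop the die, then on to 94° for the lid.

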